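Press the spring corner of a tilt plate to its mark and let go

ROBOT

A 7-joint arm with a two-finger parallel gripper is mounted at the origin on a cart in front of the work surface, level with it; the furniture and walls round the work are solid. World frame = base frame: x ahead of the robot, y to its left, z up, the work surface at z = 0. Lengths are in m, angles in rad, forces in N, time in s.
With the tool pointing down it reaches from about 0.425 to 0.875 m from the base axis. Payload 4.7 kg.
Tool frame: the origin (TCP) lies on the front face of the gripper's body, between the roots of the fingers; the fingertips stand 70 mm ahead of it and the grasp point (between the pads) lies 51 mm ahead of it; z points along the fingers, y is the line along which they close (so a half turn about z gives the same grasp; the last joint's range is limited). The gripper opens to 87 mm and grips with 3 to 60 N. Pads are 19 mm wide; open, the fingers measure 117 mm over their backs; the gripper's body (75 mm by 190 mm) begins 51 mm behind the grasp point.
Start: joints at [1.205, 0.321, -0.07, 1.45, 0.023, 1.371, -0.057], TCP at [0.241, -0.604, 0.292] pointing down, gripper open.
Joint ranges: [-2.86, 2.86], [-0.3, 2.09], [-1.38, 1.24], [0.06, 2.45], [-1.56, 4.7], [0.09, 2.05], [-2.69, 2.69]. Speed limits (rad/s): [2.57, 2.57, 3.14, 3.14, 3.14, 3.14, 3.14].

INTERFACE

Orientations are given as a unit quaternion [w, x, y, z].
In Python, from workcell import robot, eyes gives the robot as it stands. Calls block until the motion is done:
- robot.move_to(position, orientation): joint-space move of the TCP to a pose.
- robot.servo_line(position, attitude=None, velocity=0.15, threshold=None): straight line of the TCP; attitude=None keeps the orientation; velocity is the mean speed in m/s. With threshold (N) it stops when the force on the tool has changed by that much, and returns True; else False.
- robot.set_joints(angles): joint-space move.
- robot.let_go() and robot.clamp(): open the fingers fully, or close them until they stop; the grip force is fixed at half the most.
- robot.dwell(seconds).
- robot.ik(position, orientation): joint angles nearest the present ones, or None.
- eyes.grab_frame(name): name is "scene" or "side" or "wrist"; returns a dict with "color" (420x560x3 uint8, blue, green, red), "K" (3x3 intrinsics, pixels), "origin" and "attitude" of the camera in the world. Camera axes: x right, y up, looking along -z (the intrinsics and any distortion apply to the point x, -y, -z); pixel columns grow to the right and rows downward; lengths in m; the calibration is good to about 2 mm. A picture is of the moment at which its call begins. There is no depth.
A pose or a line that the arm cannot do raises robot.MotionError and nothing moves.
- robot.close_job(): hands the job in; it is judged then, once.
Readings, each from a call of its own:
- robot.get_t(): time.
- robot.get_qpos(): joint angles.
- robot.get_dq(): joint speeds.
- robot.get_effort(): joint torques, N m.
- robot.get_position(): TCP position.
- robot.get_tcp_rot(): TCP orientation.
- robot.get_force(): force on the tool from outside, world axes, zero at the start.
- robot.get_moment(): the same for the moment, N m.
- robot.get_gripper_width(): finger opening in m.
- robot.get_grasp_force(): force on a finger pad.
Only numpy, scipy, OpenCV 4.12 (cv2) and the standard library are available. Lean on these libraries where they do the work, as an engineer would, in place of code of your own. Each camera call takes 0.05 s, during which the arm holds its last target. There are 200 camera calls.

TASK

Try the spring of the small tilt plate on the bench: with the fingertips press down the red pad on its sprung corner until the orange pointer stands level with the green band on the scale, hold it there for a good second, then let the plate spring back and take the hand clear. Do not press so far that the pointer drops right below the green band. Grasp and lift nothing: the collar stays in its nest on the plate, the pointer, scale and green band are not to be touched, and the things lying about stay where they are.

Things in the scene. Friction and masses are not known exactly. Their poses are not given: they have to be found in the camera images.
- mount: tilt-plate fixture, fixed to the bench: dark steel base 140 mm (its x) by 215 mm (its y, -70 to +145 mm), 10 mm thick. Origin on the bench top under the centre of the tilt plate; x away from the robot, y left, z up at yaw 0 (yaw varies by 0.3). Nothing on it is higher than the collar's top, 94 mm above the bench.
- tilt_plate (a joint): tilt of the plate in rad: 0 at rest on its stop, growing as the red pad is pressed, 0.27 at most; the spring returns it. The pad needs about 2 N to start moving, about 11 N at 0.27. 0.1 rad lowers the pad by about 6.6 mm and the pointer tip by about 11.6 mm; the pad also shifts up to 4 mm outwards (away from the plate's centre).
- pad_top (a point): centre of the flat top of the round red press pad, 26 mm diameter and 12 mm tall, on the plate's near left corner at (-47, +47) mm in the mount's frame; 79 mm above the bench at rest. Moves with the plate. The rules call the pad tilt_plate_c0.
- pointer_tip (a point): free end of the pointer, mid-thickness: a black arm with an orange end 4 mm wide, 3 mm thick, that reaches 71 mm out to the left (mount's +y) from the plate beside the pad, in front of the scale. At rest 63 mm above the bench; it drops as the pad is pressed; not to be touched (tilt_plate_c1 and _c2 in the rules).
- scale_foot (a point): white upright scale with black ticks every 3 mm, 38 mm wide, 82 mm tall, 4 mm thick, centred at (-37, +125) mm in the mount's frame, top 92 mm above the bench, face to the mount's -x; the point is the centre of its foot; not to be touched (mount_c0 in the rules)
- mark (a point): centre of the green band on the scale (8 mm tall, 34 mm wide), just behind where the pointer tip passes; its z points up. The pointer is level with it when pointer_tip and mark have the same height.
- mark_rider (a joint): setting of the green band: how far it stands below the pointer's rest height, in m, different each time (0.010 to 0.024); stiff, stays where it is set; not to be touched (mark_rider_c0 to _c2 in the rules)
- nest (a point): centre of the upper face of the aluminium tilt plate (120 x 120 x 8 mm, top 67 mm above the bench), between three short pins where the collar stands. The plate rests on ball pivots at its far left and near right corners and tilts about that diagonal, 55 mm above the bench; the coil spring stands under its near left corner, a fixed stop under the far right one.
- collar_2: loose yellow-metal turned collar, 40 mm diameter, 27 mm tall, standing in the nest on the tilt plate; origin at the centre of its underside; must stay there
- collar_1: loose grey turned collar, 40 mm diameter, 27 mm tall, on the bench to the right of the fixture; origin at the centre of its underside; a bystander
- pliers_1: loose red-handled pliers, 61 x 193 x 15 mm, lying on the bench at the right; a bystander
- grease_pot: loose black lidded pot, 70 mm diameter, 55 mm tall, on the bench at the right; origin at the centre of its underside; a bystander
- screwdriver_1: loose grey-and-yellow screwdriver, 31 x 200 x 29 mm, lying on the bench at the right, further back; a bystander
Mind the look-alikes: they are no part of the job. What is shaped like the collar_2 but pink is not meant.

How it is judged:
On the way, in this order (a step that is already met when the one before it is completed fails the run):
1. a fingertip presses the red pad so that the pointer stands within the green band (within 4 mm of its middle), for 0.8 s (z of pointer_tip in the frame of mark between -0.004 and 0.004 m and contact force between the fingers and tilt_plate_c0 above 0.5 N), for 0.8 s.
2. the pad is let go and the plate is back on its stop (value of joint tilt_plate below 0.015 rad and contact force between anything else and tilt_plate_c0 below 0.2 N), for 0.3 s.
At the end, for the whole second after the job is handed in: After the press the plate is back on its stop (under 0.015 rad), the collar stands upright and still in its nest (within 8 mm), the green band has not been shifted (3 mm), and the four bystanders are within 15 mm of where they were (value of joint tilt_plate below 0.015 rad and distance between collar_2 and nest below 0.008 m and linear speed of collar_2 below 0.02 m/s and angle between collar_2's own z axis and vertical below 0.06 rad and distance of mark from where it was at the start of the episode below 0.003 m and distance of each of collar_1, pliers_1, grease_pot, screwdriver_1 from where it was at the start of the episode below 0.015 m); the robot touches nothing.
It fails at once if the pointer is pressed right below the green band (more than 6.5 mm below its middle) (z of pointer_tip in the frame of mark below -0.0065 m).
It fails at once if the robot touches the pointer, the scale or the green band (contact force between any of the fingers, the arm and tilt_plate_c1 above 1 N or contact force between any of the fingers, the arm and tilt_plate_c2 above 1 N or contact force between any of the fingers, the arm and mount_c0 above 1 N or contact force between any of the fingers, the arm and mark_rider_c0 above 1 N or contact force between any of the fingers, the arm and mark_rider_c1 above 1 N or contact force between any of the fingers, the arm and mark_rider_c2 above 1 N or distance of mark from where it was at the start of the episode above 0.003 m).
It fails at once if the collar leaves its nest or is lifted (not (distance between collar_2 and nest below 0.01 m)).
It fails at once if a bystander is moved or lifted by more than 15 mm (distance of any of collar_1, pliers_1, grease_pot, screwdriver_1 from where it was at the start of the episode above 0.015 m).
It also fails if it takes over 38 s, if anything falls off the work surface, if the arm or the gripper's body presses on something with over 40 N, if the wrist force passes 120 N, or if a joint passes its speed limit or range.

## Working session

There is one attempt and no reset: what is moved stays moved. The work goes in short steps, each a Python script; the robot and the scene stay as the last script left them, time stands still between calls to the robot, and variables do not carry over. Pictures are saved under pics/ and viewed, at most 10 in all, crops included, and the job is handed in when it is done.

```bash
mkdir -p pics; cat > h.py <<'E'
import numpy as np, cv2
from scipy.spatial.transform import Rotation as R
from workcell import robot, eyes
def rot(q): return R.from_quat([q[1],q[2],q[3],q[0]]).as_matrix()
def ray(f,uv):
    K=f["K"]; d=np.linalg.inv(K)@np.array([uv[0],uv[1],1.]); d=np.array([d[0],-d[1],-d[2]])
    a=np.array(f["attitude"]); M=rot(a) if a.size==4 else a
    d=M@d; return np.array(f["origin"]),d/np.linalg.norm(d)
def onz(f,uv,z):
    o,d=ray(f,uv); return o+d*(z-o[2])/d[2]
def proj(f,p):
    a=np.array(f["attitude"]); M=rot(a) if a.size==4 else a
    c=M.T@(np.array(p)-f["origin"]); v=f["K"]@np.array([c[0],-c[1],-c[2]]); return v[:2]/v[2]
def tri(f1,a,f2,b):
    o1,d1=ray(f1,a);o2,d2=ray(f2,b)
    s=np.linalg.lstsq(np.c_[d1,-d2],o2-o1,rcond=None)[0]
    p,q=o1+s[0]*d1,o2+s[1]*d2; return (p+q)/2,np.linalg.norm(p-q)
E
python3 - <<'E'
from h import *
for n in("scene","side"):
    f=eyes.grab_frame(n); cv2.imwrite(f"pics/{n}0.png",f["color"]); print(n,{k:v for k,v in f.items() if k!="color"})
print(robot.get_t(),robot.get_tcp_rot())
E
```

```text
scene {'K': array([[397.22127572,   0.        , 281.18187939],
       [  0.        , 397.22127572, 199.27715127],
       [  0.        ,   0.        ,   1.        ]]), 'origin': array([0.07517851, 0.9793391 , 0.8245083 ]), 'attitude': array([-0.20527958, -0.11314911,  0.45201582,  0.86066211])}
side {'K': array([[529.49934385,   0.        , 278.89815391],
       [  0.        , 529.49934385, 218.1811289 ],
       [  0.        ,   0.        ,   1.        ]]), 'origin': array([-0.0731595 , -1.39704092,  0.92261634]), 'attitude': array([ 0.83605486,  0.49886561, -0.10729216, -0.20157819])}
0.1 [-8.24264840e-04  9.82019848e-01  1.88775767e-01 -2.20190530e-04]
```

View pics/scene0.png

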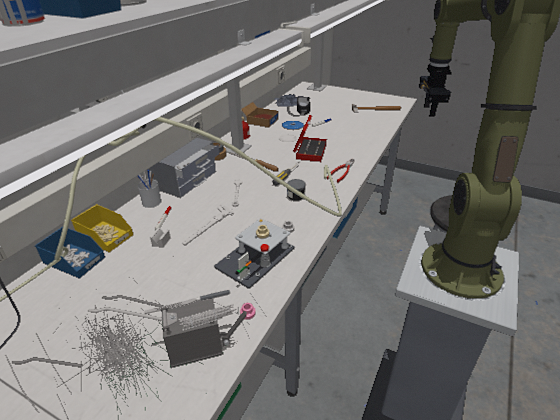

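View pics/side0.png

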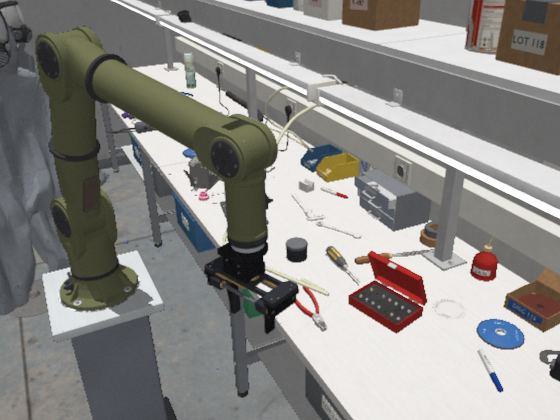

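The scene view shows the fixture around pixel (260,245), with the red pad near (265,248). In the side view the arm hides it. I'll take a coarse pose from the scene view, then look with the wrist camera.

```bash
python3 - <<'E'
from h import *
f=eyes.grab_frame("scene"); im=f["color"]; x0,y0=205,205
c=im[y0:295,x0:315]; hsv=cv2.cvtColor(c,cv2.COLOR_BGR2HSV)
def blobs(n,lo,hi,z):
    m=cv2.inRange(hsv,lo,hi); k,l,s,ce=cv2.connectedComponentsWithStats(m)
    for i in range(1,k):
        if s[i,4]>=5: uv=ce[i]+[x0,y0]; print(n,s[i],uv.round(1),onz(f,uv,z).round(3))
blobs("red",(0,150,80),(6,255,255),.075); blobs("yel",(14,80,80),(30,255,255),.08)
blobs("orange",(7,180,120),(14,255,255),.063); blobs("green",(45,100,60),(85,255,255),.045)
cv2.imwrite("pics/c0.png",cv2.resize(c,None,fx=6.5,fy=6.5,interpolation=cv2.INTER_CUBIC))
E
```

```text
red [56 39  8  7 46] [264.2 247.2] [0.513 0.245 0.075]
yel [55 14  3  3  6] [260.7 220.2] [0.581 0.146 0.08 ]
yel [54 20  7  4 19] [261.9 226.4] [0.562 0.171 0.08 ]
yel [52 24 11  5 31] [262.1 231.3] [0.55  0.191 0.08 ]
yel [52 28 12  5 22] [262.9 235.7] [0.538 0.208 0.08 ]
yel [41 57  5  4  6] [247.7 263.3] [0.518 0.327 0.08 ]
orange [41 56  5  5 10] [248.  263.1] [0.528 0.311 0.063]
green [32 61 10  7 21] [241.2 269.1] [0.543 0.324 0.045]
```

View pics/c0.png

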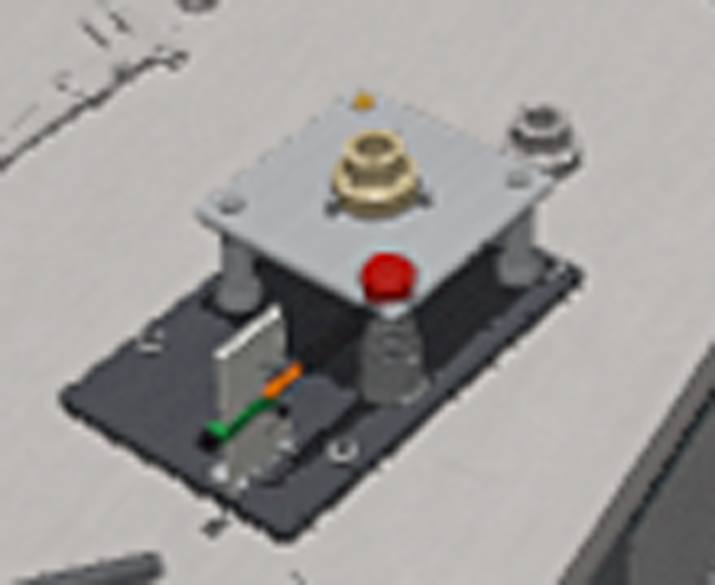

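The crop shows the red pad at about (264,247), the collar at (262,232), the orange tip at (248,263) and the green band at (241,269). The yaw is about -0.2. Next I'll check the wrist camera's mounting and which tilted viewing poses are reachable.

```bash
python3 - <<'E'
from h import *
f=eyes.grab_frame("wrist"); T=rot(robot.get_tcp_rot()); a=f["attitude"]
print("cam in tool",T.T@(f["origin"]-robot.get_position()), (T.T@rot(a)).round(2), f["K"][0,0])
s=eyes.grab_frame("scene"); d=eyes.grab_frame("side")
print("cable", tri(s,(340,212),d,(265,268)), onz(s,(340,212),0),onz(d,(327,293),0),onz(s,(325,165),0))
# candidate looks: tool z axis pitched from straight down toward +x by t
tgt=np.array([.52,.30,.05])
for yaw in(-.2,.2):
  for t in(.5,.8,1.0,1.2):
    z=np.array([np.sin(t)*np.cos(yaw),np.sin(t)*np.sin(yaw),-np.cos(t)])
    for dist in(.2,.25,.3):
      p=tgt-dist*z
      for s1 in range(4):
        y=np.cross(z,[0,0,1.]);y/=np.linalg.norm(y); x=np.cross(y,z); M=np.c_[x,y,z]@R.from_euler('z',s1*90,degrees=True).as_matrix()
        q=R.from_matrix(M).as_quat(); j=robot.ik(p,[q[3],*q[:3]])
        if j is not None: print(yaw,t,dist,s1,p.round(2),np.round(j,2))
E
```

```text
cam in tool [ 0.06571366  0.00042483 -0.0920421 ] [[ 0.    0.97  0.25]
 [ 1.   -0.    0.  ]
 [ 0.    0.25 -0.97]] 290.8179296151531
cable (array([ 0.44818546, -0.14428445, -0.01162734]), np.float64(0.06371937082616784)) [ 0.40927476 -0.10815389  0.        ] [ 5.81448748e-01 -3.43508934e-01 -1.11022302e-16] [ 0.58060909 -0.39416854  0.        ]
-0.2 0.5 0.2 1 [0.43 0.32 0.23] [ 0.3   0.03 -1.23  2.02  0.59  0.97  1.7 ]
-0.2 0.5 0.2 2 [0.43 0.32 0.23] [ 0.09  0.01 -1.02  2.03  0.57  0.96  0.14]
-0.2 0.5 0.2 3 [0.43 0.32 0.23] [-0.11  0.01 -0.83  2.03  0.56  0.96 -1.43]
-0.2 0.5 0.25 1 [0.4  0.32 0.27] [-0.52 -0.08 -0.45  2.01  0.49  1.05  1.76]
-0.2 0.5 0.25 2 [0.4  0.32 0.27] [ 0.15 -0.12 -1.07  1.99  0.41  1.01  0.27]
-0.2 0.5 0.25 3 [0.4  0.32 0.27] [ 0.45 -0.21 -1.29  1.99  0.28  0.97 -1.19]
-0.2 0.5 0.3 1 [0.38 0.33 0.31] [-0.55 -0.14 -0.45  1.97  0.45  1.15  1.79]
-0.2 0.5 0.3 2 [0.38 0.33 0.31] [-0.81 -0.14 -0.21  1.98  0.48  1.16  0.18]
-0.2 0.5 0.3 3 [0.38 0.33 0.31] [-0.21 -0.16 -0.75  1.96  0.39  1.12 -1.3 ]
-0.2 0.8 0.2 1 [0.38 0.33 0.19] [-0.02  0.11 -1.2   2.2   1.07  1.0
[... 2508 characters left out ...]
5  1.41  1.91 -1.15]
-0.2 1.2 0.3 3 [0.25 0.36 0.16] [-1.28  0.32 -0.44  2.27  1.17  1.54 -2.64]
0.2 0.5 0.2 0 [0.43 0.28 0.23] [ 0.17 -0.23 -0.85  2.17  0.11  0.68 -2.15]
0.2 0.5 0.2 1 [0.43 0.28 0.23] [-0.92 -0.18  0.12  2.2   0.44  0.75  2.27]
0.2 0.5 0.2 2 [0.43 0.28 0.23] [-0.31 -0.18 -0.44  2.18  0.28  0.71  0.84]
0.2 0.5 0.2 3 [0.43 0.28 0.23] [ 0.17 -0.23 -0.85  2.17  0.11  0.68 -0.58]
0.2 0.5 0.25 0 [0.4  0.28 0.27] [-0.29 -0.28 -0.45  2.16  0.19  0.81 -2.23]
0.2 0.5 0.25 1 [0.4  0.28 0.27] [-0.97 -0.28  0.12  2.18  0.43  0.87  2.27]
0.2 0.5 0.25 2 [0.4  0.28 0.27] [-0.38 -0.27 -0.38  2.16  0.22  0.82  0.88]
0.2 0.5 0.25 3 [0.4  0.28 0.27] [-0.29 -0.28 -0.45  2.16  0.19  0.81 -0.66]
```

```bash
cat >> h.py <<'E'
def look(yaw,t,dist,s1,tgt=(.52,.30,.05)):
    z=np.array([np.sin(t)*np.cos(yaw),np.sin(t)*np.sin(yaw),-np.cos(t)])
    y=np.cross(z,[0,0,1.]);y/=np.linalg.norm(y); x=np.cross(y,z); M=np.c_[x,y,z]@R.from_euler('z',s1*90,degrees=True).as_matrix()
    q=R.from_matrix(M).as_quat(); return np.array(tgt)-dist*z,[q[3],*q[:3]]
E
python3 - <<'E'
from h import *
import pickle
robot.move_to(*look(-.2,.5,.3,2)); print(robot.get_t())
a=eyes.grab_frame("wrist"); cv2.imwrite("pics/w1.png",a["color"])
robot.move_to(*look(-.2,1.0,.25,2)); print(robot.get_t(),robot.get_position(),robot.get_force())
b=eyes.grab_frame("wrist"); cv2.imwrite("pics/w2.png",b["color"])
pickle.dump((a,b),open("w.pkl","wb"))
E
```

```text
3.5917
4.55 [0.31447126 0.3418853  0.18558918] [0.62409975 0.33479044 0.1645774 ]
```

View pics/w1.png

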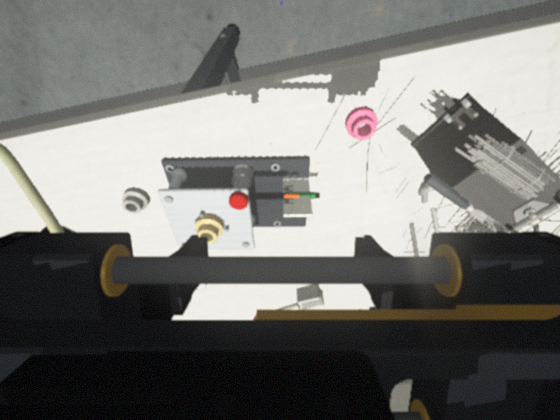

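View pics/w2.png

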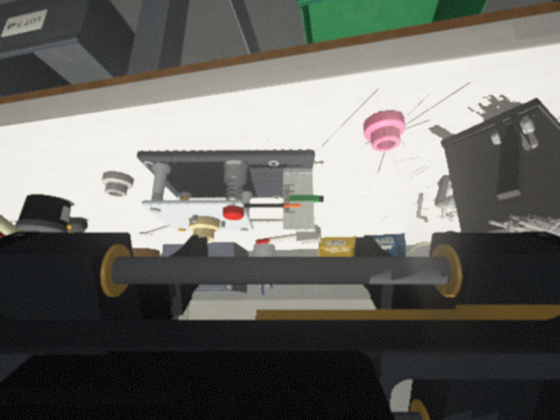

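In w1 the pad is at (238,200), the collar at (208,228), the orange tip at (292,196) and the green band at (310,195). In w2 (upside down) the pad is at (233,212), the orange tip at (290,206) and the green band at (305,198). I'll triangulate from these two views.

```bash
python3 - <<'E'
from h import *
import pickle
a,b=pickle.load(open("w.pkl","rb"))
def seg(f,lo,hi,box):
    x,y,w,h=box; m=cv2.inRange(cv2.cvtColor(f["color"][y:y+h,x:x+w],cv2.COLOR_BGR2HSV),lo,hi)
    k,l,s,c=cv2.connectedComponentsWithStats(m); i=1+np.argmax(s[1:,4]); ys,xs=np.where(l==i)
    return c[i]+[x,y], s[i]+np.array([x,y,0,0,0])
cols=dict(red=((0,170,80),(5,255,255)),orange=((6,130,120),(14,255,255)),green=((45,100,50),(85,255,255)))
box=(150,140,180,95)
P={}
for n,(lo,hi) in cols.items():
    ca,sa=seg(a,lo,hi,box); cb,sb=seg(b,lo,hi,box); P[n]=(ca,cb); print(n,ca.round(1),sa,cb.round(1),sb,[np.round(v,4) for v in tri(a,ca,b,cb)])
s=eyes.grab_frame("scene")
g=np.array([241.2,269.1]); 
for n,uv in(("red",(264.2,247.2)),("orange",(248,263.1)),("green",g)):
    print(n,"scene+w2",[np.round(v,4) for v in tri(s,uv,b,P[n][1])])
cv2.imwrite("pics/w2c.png",cv2.resize(b["color"][145:240,215:335],None,fx=6,fy=6,interpolation=cv2.INTER_CUBIC))
E
```

```text
red [238.  201.1] [230 195  17  13 174] [232.5 214.7] [224 211  19   8 116] [array([0.5121, 0.2428, 0.0753]), np.float64(0.0006)]
orange [290.4 195.6] [283 194  16   5  64] [291.2 205.2] [284 204  16   4  49] [array([0.5267, 0.3105, 0.0632]), np.float64(0.0002)]
green [312.6 195.5] [311 194   5   4  17] [299.4 197.8] [291 196  21   4  55] [array([0.5396, 0.3294, 0.0516]), np.float64(0.0206)]
red scene+w2 [array([0.5137, 0.2428, 0.074 ]), np.float64(0.0024)]
orange scene+w2 [array([0.5279, 0.3105, 0.0626]), np.float64(0.0004)]
green scene+w2 [array([0.5444, 0.3205, 0.0454]), np.float64(0.0062)]
```

View pics/w2c.png

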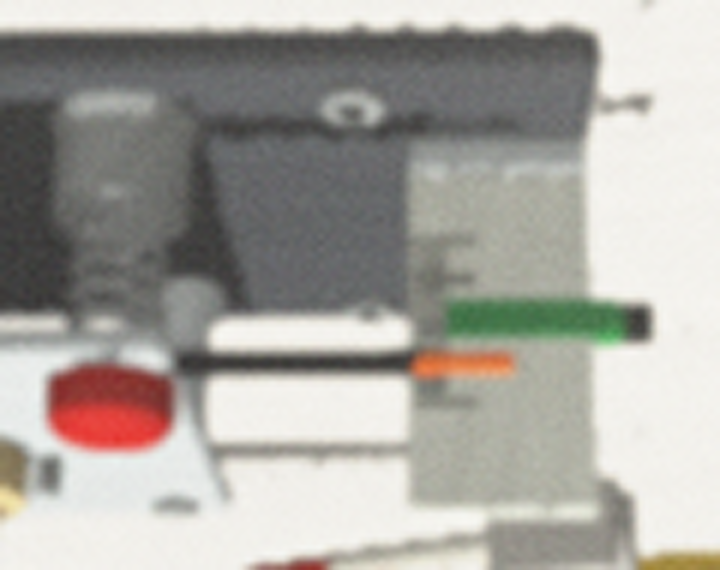

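The crop shows the green band spanning (445..628, 298..340). That puts its centre at full-image (304.3,198.2), just below the orange pointer at (292,205.5). I'll get the yaw, then cast the band centre onto the scale's face plane.

```bash
python3 - <<'E'
from h import *
import pickle
a,b=pickle.load(open("w.pkl","rb"))
pad=np.array([.5122,.2428])
# yaw from base near edge & arm in w2, w1
tip=[onz(b,(300.5,205.8),.063),onz(b,(246,205.3),.063)]; d=tip[0]-tip[1]; print("arm yaw w2",np.arctan2(-d[0],d[1]))
g=cv2.cvtColor(a["color"],cv2.COLOR_BGR2GRAY).astype(float)
pts=[]
for u in range(256,282):
    col=g[188:203,u]; pts.append((u,188+np.argmin(col)))
pts=np.array(pts); l=np.polyfit(pts[:,0],pts[:,1],1)
p,q=[onz(a,(u,np.polyval(l,u)),.063) for u in(256,298)]; d=q-p; print("arm yaw w1",np.arctan2(-d[0],d[1]),l)
cz=onz(a,(208,225),.094); d=pad-cz[:2]; print("collar yaw",np.arctan2(d[1],d[0])-np.pi*.75,cz,np.hypot(*d))
for yaw in(-.25,-.2,-.15):
    M=np.array([[np.cos(yaw),-np.sin(yaw)],[np.sin(yaw),np.cos(yaw)]]); O=pad-M@[-.047,.047]
    out=[]
    def onx(f,uv,xm):
        o,r=ray(f,uv); n=M[:,0]; s=(xm-n@(o[:2]-O))/(n@r[:2]); w=o+s*r; return np.round([*(M.T@(w[:2]-O)),w[2]],4)
    print(yaw,"O",O.round(4),"scalefoot",(O+M@[-.037,.125]).round(4))
    for n,uv in(("mid",(304.3,198.2)),("top",(304.3,194.7)),("bot",(304.3,201.7)),("L",(289.2,198)),("R",(319.7,198.7)),("scaletop",(299,228.5)),("scalefoot",(297,169))): print("  ",n,onx(b,uv,-.040))
    o=np.array([.5272,.3105]);print("  orange",M.T@(o-O))
E
```

```text
arm yaw w2 -0.23156282214556417
arm yaw w1 -0.21860480490430564 [1.33333333e-02 1.91920000e+02]
collar yaw -0.4173668164208335 [0.52925779 0.19856301 0.094     ] 0.04741180354284068
-0.25 O [0.5461 0.1856] scalefoot [0.5412 0.3159]
   mid [-0.04    0.1337  0.0503]
   top [-0.04    0.1338  0.0456]
   bot [-0.04    0.1336  0.0549]
   L [-0.04    0.1148  0.0504]
   R [-0.04    0.153   0.0506]
   scaletop [-0.04    0.1262  0.0894]
   scalefoot [-0.04    0.1253  0.0102]
  orange [-0.04921556  0.11630643]
-0.2 O [0.5489 0.1874] scalefoot [0.5375 0.3173]
   mid [-0.04    0.1329  0.0519]
   top [-0.04    0.133   0.0473]
   bot [-0.04    0.1327  0.0565]
   L [-0.04    0.1143  0.0516]
   R [-0.04    0.1518  0.0526]
   scaletop [-0.04    0.1255  0.0905]
   scalefoot [-0.04    0.1246  0.0121]
  orange [-0.04574892  0.11633055]
-0.15 O [0.5516 0.1893] scalefoot [0.5337 0.3184]
   mid [-0.04    0.1322  0.0536]
   top [-0.04    0.1324  0.049 ]
   bot [-0.04    0.1321  0.0581]
   L [-0.04    0.1139  0.0529]
   R [-0.04    0.1508  0.0546]
   scaletop [-0.04    0.125   0.0915]
   scalefoot [-0.04    0.1241  0.0141]
  orange [-0.0422854   0.11618137]
```

```bash
cat >> h.py <<'E'
yaw=-.22; c_,s_=np.cos(yaw),np.sin(yaw)
_x=np.array([-s_,c_,0]); _z=np.array([0,0,-1.]); _q=R.from_matrix(np.c_[_x,np.cross(_z,_x),_z]).as_quat(); QD=[_q[3],*_q[:3]]
PAD=np.array([.513,.243])
E
python3 - <<'E'
from h import *
robot.move_to(*look(-.2,.5,.3,2)); robot.clamp()
robot.move_to([*PAD,.23],QD); robot.servo_line([*PAD,.165],velocity=.06); robot.dwell(.2)
print(robot.get_t(),robot.get_position(),robot.get_force(),robot.get_gripper_width())
f=eyes.grab_frame("wrist"); s=eyes.grab_frame("scene")
im=np.hstack([cv2.resize(s["color"][205:295,205:315],(480,393),interpolation=cv2.INTER_CUBIC),cv2.resize(f["color"],(320,240))[:240].copy() if False else cv2.copyMakeBorder(cv2.resize(f["color"],(320,240)),0,153,0,0,cv2.BORDER_CONSTANT)])
cv2.imwrite("pics/pre.png",im)
E
```

```text
9.4417 [0.51317318 0.2431032  0.1653843 ] [0.16645265 0.6083749  0.12374138] 0.000990442749777276
```

View pics/pre.png

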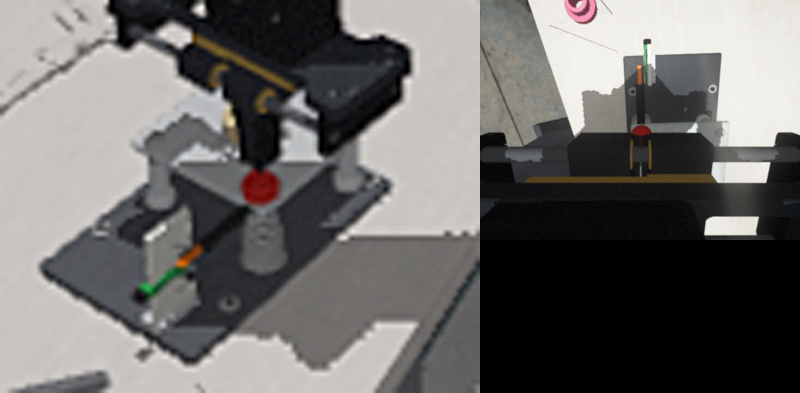

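The fingers stand over the pad (wrist view about (640,132), scene view about (260,187)). Orange tip and green band are both visible to the scene camera. Pressing now.

```bash
cat >> h.py <<'E'
def og(f):
    x,y=205,205; h=cv2.cvtColor(f["color"][y:295,x:315],cv2.COLOR_BGR2HSV); r=[]
    for lo,hi in(((7,180,90),(14,255,255)),((45,100,50),(85,255,255))):
        m=cv2.inRange(h,lo,hi); k,l,s,c=cv2.connectedComponentsWithStats(m); i=1+np.argmax(s[1:,4]); r+=[*(c[i]+[x,y]).round(2),int(s[i,4])]
    return r
def st(): print(round(robot.get_t(),2),"z",robot.get_position()[2].round(4),"F",np.round(robot.get_force(),2),og(eyes.grab_frame("scene")))
E
python3 - <<'E'
from h import *
st(); F0=robot.get_force()
hit=robot.servo_line([*PAD,.1445],velocity=.008,threshold=1.5); zc=robot.get_position()[2]; print(hit,zc); st()
open("zc","w").write(str(zc))
robot.servo_line([*PAD,.1445],velocity=.008); robot.dwell(.2); st()
E
```

```text
9.54 z 0.1652 F [-0.29 -0.07  0.82] [np.float64(248.1), np.float64(263.1), 10, np.float64(241.19), np.float64(269.14), 21]
True 0.14876795508635737
11.38 z 0.1488 F [1.11 0.84 2.39] [np.float64(248.64), np.float64(263.09), 11, np.float64(241.15), np.float64(269.1), 20]
12.24 z 0.1447 F [-2.39  2.27  5.1 ] [np.float64(249.1), np.float64(265.1), 10, np.float64(241.05), np.float64(269.11), 19]
```

```bash
python3 - <<'E'
from h import *
s=eyes.grab_frame("scene"); o=np.array([.5275,.3105])
for d in(0,6,8,10,11,12): print(d,proj(s,[*o,.063-d/1000]).round(2))
robot.servo_line([*PAD,.1435],velocity=.008); robot.dwell(.15); st()
s=eyes.grab_frame("scene"); cv2.imwrite("pics/press.png",cv2.resize(s["color"][240:285,225:280],(770,630),interpolation=cv2.INTER_CUBIC)[:600])
E
```

```text
0 [248.13 262.98]
6 [248.26 264.58]
8 [248.3  265.11]
10 [248.34 265.64]
11 [248.36 265.9 ]
12 [248.38 266.16]
12.77 z 0.1438 F [-2.88  2.27  6.5 ] [np.float64(248.3), np.float64(266.0), 10, np.float64(241.57), np.float64(268.76), 21]
```

View pics/press.png

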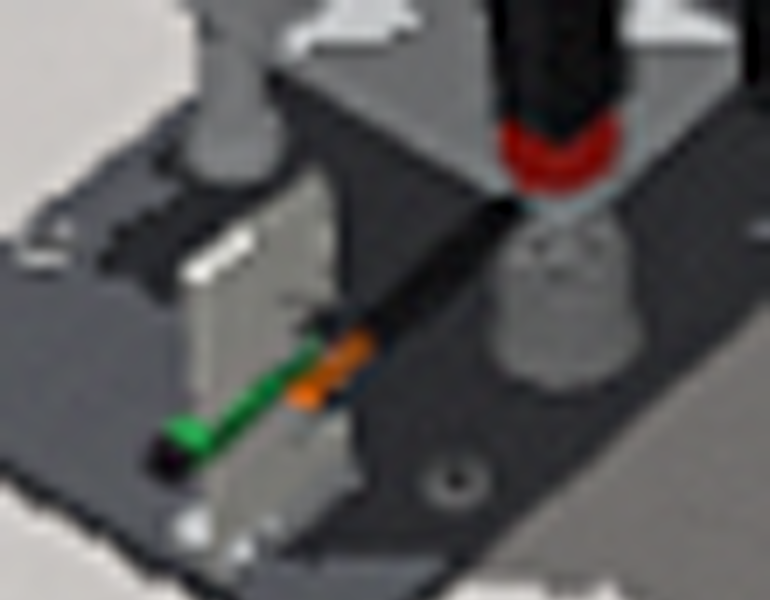

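The pointer has dropped about 10–11 mm (orange at (248.3,266) in the scene image), against an estimated 11 mm. I'll cross-check the band height in the scene view, then hold here.

```bash
python3 - <<'E'
from h import *
M=np.array([[c_,-s_],[s_,c_]]); O=np.array([.513,.243])-M@[-.047,.047]
s=eyes.grab_frame("scene")
for y in(.113,.133,.150):
  print(y,[proj(s,[*(O+M@[-.042,y]),z]).round(1).tolist() for z in(.0555,.0515,.0475)])
im=s["color"]; h=cv2.cvtColor(im,cv2.COLOR_BGR2HSV); m=cv2.inRange(h[240:285,225:256],(45,80,40),(85,255,255)); ys,xs=np.where(m)
l=np.polyfit(xs+225,ys+240,1); print("green line",l,xs.min()+225,xs.max()+225)
robot.dwell(.7); st()
E
```

```text
0.113 [[247.6, 263.5], [247.7, 264.5], [247.7, 265.6]]
0.133 [[242.5, 267.4], [242.6, 268.5], [242.7, 269.6]]
0.15 [[238.1, 270.9], [238.2, 271.9], [238.4, 273.0]]
green line [ -0.7011408  438.31251876] 237 247
13.62 z 0.1438 F [-3.09  1.95  6.08] [np.float64(248.22), np.float64(266.22), 9, np.float64(241.52), np.float64(268.81), 21]
```

The two views agree: the band sits about 10.5–11 mm below rest, and the pointer is at about the same height. I'll hold a little longer, then release.

```bash
python3 - <<'E'
from h import *
robot.dwell(.7); st()
robot.servo_line([*PAD,.165],velocity=.02); robot.dwell(.4); st()
robot.servo_line([*PAD,.26],velocity=.1); robot.move_to(*look(-.2,.5,.3,2)); robot.dwell(.3); st()
f=eyes.grab_frame("wrist"); cv2.imwrite("pics/end.png",f["color"])
E
```

```text
14.37 z 0.1438 F [-2.94  3.52  5.38] [np.float64(248.09), np.float64(266.09), 11, np.float64(241.57), np.float64(268.76), 21]
16.04 z 0.165 F [ 0.   -0.64 -0.17] [np.float64(248.1), np.float64(263.1), 10, np.float64(241.25), np.float64(269.1), 20]
18.4 z 0.3129 F [ 0.45 -0.26  0.22] [np.float64(248.22), np.float64(262.89), 9, np.float64(241.15), np.float64(269.1), 20]
```

View pics/end.png

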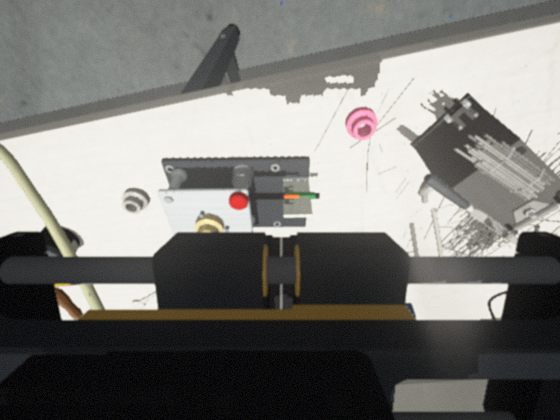

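The plate is back at rest: pad at (238,200), collar at (208,225) in its nest, orange and green where they started. Handing in.

```bash
python3 -c "
from h import *
print(robot.close_job())"
```

```text
the job is handed in; nothing more can be done
None
```

I pressed the red pad until the pointer stood level with the green band by my camera estimate (about 11 mm below rest, good to roughly 1.5–2 mm) and held it about 1.6 s. The plate then sprang back, the hand is clear and the job is handed in; no verdict came back.

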